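# Take the pot off the warmer and guard the hot plate

## Robot

A 6-joint arm with a two-finger parallel gripper is mounted at the origin on a cart in front of the work surface, level with it; the furniture and walls round the work are solid. World frame = base frame: x ahead of the robot, y to its left, z up, the work surface at z = 0. Lengths are in m, angles in rad, forces in N, time in s.
With the tool pointing down it reaches from about 0.425 to 0.95 m from the base axis. Payload 3.5 kg.
Tool frame: the origin (TCP) lies midway between the tips of the shut fingers; the grasp point (between the pads) lies 19 mm behind it; z points along the fingers, y is the line along which they close (so a half turn about z gives the same grasp; the last joint's range is limited). The gripper opens to 85 mm and grips with 20 to 120 N. Pads are 22 mm wide; open, the fingers measure 114 mm over their backs; the gripper's body (76 mm by 85 mm) begins 54 mm behind the grasp point. The pads swing forward as they close: fully open they stand 13 mm farther back than shut.
Start: joints at [1.061, 0.286, 1.577, -0, 1.279, -0.15], TCP at [0.238, 0.632, 0.231] pointing down, gripper open.
Joint ranges: [-2.77, 2.77], [-0.9, 2.22], [0.21, 2.48], [-1.53, 4.67], [0.24, 2.81], [-2.84, 2.84]. Speed limits (rad/s): [2.79, 2.79, 3.14, 3.14, 3.14, 3.14].

## Interface

Orientations are given as a unit quaternion [x, y, z, w].
In Python, from plant import ctrl gives the robot as it stands.
- The arm moves only by the tool move_arm, never from a script. Its argument "plan" is a list of rows, each an object of numbers: "x", "y", "z": the shift along the tool's x, y, z in m; "yaw": the turn about the tool's z in rad; "fingers": the closure, from 0 (fully open) to 1 (shut). In form: [{"x": .., "y": .., "z": .., "yaw": .., "fingers": ..}, ...]. A call has 1 to 5 rows; each row is the pose to reach, as a shift and turn from the pose commanded when the call began, along the tool's axes at that moment; what a row does not reach only later rows make up. A row lasts 1/10 s, in which the tool goes at most 50 mm and 8.59 degrees, less where a joint would pass 70% of its speed; a pose out of reach is approached as far as the arm can. A call with a gripper value outside its range is refused whole. The fingers move at their own pace and stop on an object; "force" is the grip in N (left out, the last holds). Time passes only in rows, so rows that repeat a pose let the fingers close. It gives the time, the measured TCP pose, the force, the opening and the grip force at its end, in the units of the state.
- ctrl.get_state(): the state, without advancing time (a new reading comes with each control period).
- ctrl.read_camera(name): name is "side" or "top"; returns the picture (420x560x3 uint8, red, green, blue); there is no depth.
- ctrl.camera_model(name): a dict with "intrinsics" (3x3 intrinsics, pixels), "cam_to_world" (4x4, takes a point from camera to world coordinates). Camera axes: x right, y up, looking along -z (the intrinsics and any distortion apply to the point x, -y, -z); pixel columns grow to the right and rows downward; lengths in m; the calibration is good to about 2 mm. A picture is of the moment at which its call begins. camera_model takes no time and is no camera call.
- ctrl.sign_off(): hands the job in; it is judged then, once.
The state is a dict: "time": time; "qpos": joint angles; "dq": joint speeds; "joint_efforts": joint torques, N m; "eef_pos": TCP position; "tcp_rot": TCP orientation; "contact_force": force on the tool from outside, world axes, zero at the start; "wrist_torque": the same for the moment, N m; "opening": opening from 0.0 (shut) to 1.0 (fully open); "finger_force": force on a finger pad.
Only numpy, scipy, OpenCV 4.12 (cv2) and the standard library are available. Lean on these libraries where they do the work, as an engineer would, in place of code of your own. Each camera call takes 0.05 s, during which the arm holds its last target. There are 200 camera calls.

## Task

Lift the steel pot off the warmer by its arched handle and set it down gently and upright, wholly on the round cork mat. Then lay the loose guard bar across the bare hot plate, down in the notches of both forked brackets, with its end flanges outside the brackets. Leave everything else standing where it is.

Things in the scene. Friction and masses are not known exactly. Their poses are not given: they have to be found in the camera images.
- warmer: pot warmer, fixed: white housing 90 (x) x 150 (y), top at z 34, on it a round dark hot plate 86 across, its top at z 38. Two aluminium forked brackets, 10 thick, at y = +66 and -66, reach z 97. Small grey dial on the -x side. Origin: centre of its underside, on the worktop; z up; a bar laid in both notches lies along its y (mm)
- notch_l (a point): middle of the notch floor of the warmer's +y bracket, 70 above the warmer's origin. The notch is open at the top and along y, 20 wide in the warmer's x, 13 deep, then flares to about 30 wide at its top, 27 above this floor (mm)
- notch_r (a point): the same point of the warmer's -y bracket, 132 from the other (mm)
- pot: open steel pot, 80 across, 65 high, wall 3, about 0.25 kg, with a rigid arched handle over its mouth: thin straps at x = +-42 and between them a black grip 66 long along the pot's x, 12 thick in y, 14 high, its centre 115 above the pot's underside (43 free below it to the rim). Starts on the hot plate. Origin: centre of its underside; z up (mm)
- pot_grip (a point): centre of the pot's black handle grip, on the pot's axis, 115 above its underside (mm)
- mat: round cork mat, 130 across, 8 thick, fixed on the worktop beside the warmer; origin at the centre of its underside (its top is at z 8) (mm)
- guard_bar: loose aluminium bar, 12x12, 172 long along its y, with a black square flange 24x24x5 at each end (inner faces at y = +-81), about 0.1 kg. Starts lying on the worktop on its flanges, the bar itself from 6 to 18 above it. Origin: under its middle, level with the undersides of the flanges; both ends are alike (mm)
- bar_mid (a point): centre of the bar, 12 above the bar's origin; with the bar laid home in both notches it is 76 above the warmer's origin, midway between the brackets (mm)
- cream_tube: white squeeze tube with a blue cap lying on the worktop, 49x134x32, long along its y; origin under its centre; leave it (mm)
- electrode_3: disc electrode with upright stem, black disc, 35 wide, 46 high, standing; origin under its centre; leave it (mm)
- adapter: small gilt stepped cylinder with a black top, 18 wide, 32 high, standing; leave it (mm)
- vial_0: amber vial with grey cap, 18 wide, 44 high, standing; leave it (mm)
- electrode_2: disc electrode with upright stem, pale disc, 45 wide, 46 high, standing; leave it (mm)
- vial_2: pale blue vial with white cap, 18 wide, 44 high, standing; leave it (mm)
- mist_bottle: slim white capped bottle, 36 across, 138 high, standing; leave it (mm)

How it is judged:
On the way, in this order (a step that is already met when the one before it is completed fails the run):
1. the pot stands upright and released, wholly on the cork mat (horizontal distance between pot and mat below 0.025 m and height (world z) of pot between 0.004 and 0.013 m and angle between pot's own z axis and vertical below 0.08 rad and linear speed of pot below 0.03 m/s and contact force between the fingers and pot below 0.1 N), for 0.2 s.
2. the guard bar lies in the notches of both brackets (z of bar_mid in the frame of warmer between 0.071 and 0.081 m and x of bar_mid in the frame of warmer between -0.008 and 0.008 m and y of bar_mid in the frame of warmer between -0.013 and 0.013 m and angle between the y axis of guard_bar and the y axis of warmer, either way round below 0.1 rad and linear speed of guard_bar below 0.03 m/s and contact force between the fingers and guard_bar below 0.1 N), for 0.2 s.
At the end, for the whole second after the job is handed in: Pot upright (0.08 rad) and at rest on the cork mat, centres within 25 mm; guard bar at rest at the bottom of both notches (centre within 5 mm of seated height, 8 mm across, 13 mm along; parallel to the line between the brackets within 0.1 rad); both released (all of step 1 and all of step 2); the robot touches nothing.
It fails at once if the pot is tipped (more than 0.5 rad) (angle between pot's own z axis and vertical above 0.5 rad).
It fails at once if the pot is dropped (falls free of the fingers faster than 0.45 m/s) (contact force between the fingers and pot below 0.05 N and linear speed of pot above 0.45 m/s).
It fails at once if another thing is moved by more than 30 mm (distance of any of cream_tube, electrode_3, adapter, vial_0, electrode_2, vial_2, mist_bottle from where it was at the start of the episode above 0.03 m).
It also fails if it takes over 61 s, if anything falls off the work surface, if the arm or the gripper's body presses on something with over 40 N, if the wrist force passes 120 N, or if a joint passes its speed limit or range.

## Working session

There is one attempt and no reset: what is moved stays moved. The work goes in short steps, Python scripts to look and compute and a tool call to move; the robot and the scene stay as the last step left them, time stands still between calls to the robot, and variables do not carry over. Pictures are saved under pics/ and viewed, at most 11 in all, crops included, and the job is handed in when it is done.

Besides the shell and the picture viewer there is one more tool, called after "Call:" as name(argument=value, ...) on one line, values as JSON. move_arm: Moves the arm, as the interface text tells. Its arguments: {"type":"object","properties":{"plan":{"type":"array"},"force":{"type":"number"}},"required":["plan"]}

```bash
mkdir -p pics
python3 - <<'E'
from plant import ctrl
import cv2,numpy as np
for n in("top","side"):
    im=ctrl.read_camera(n); cv2.imwrite(f"pics/{n}0.png",im[:,:,::-1])
    m=ctrl.camera_model(n); print(n,np.round(m["intrinsics"],1).tolist(),np.round(m["cam_to_world"],3).tolist(),[k for k in m])
s=ctrl.get_state(); print(s)
E
```

```text
top [[400.5, 0.0, 278.9], [0.0, 400.5, 208.5], [0.0, 0.0, 1.0]] [[0.002, 0.994, -0.107, 0.478], [-1.0, -0.0, -0.023, 0.056], [-0.023, 0.107, 0.994, 0.952], [0.0, 0.0, 0.0, 1.0]] ['intrinsics', 'cam_to_world']
side [[532.5, 0.0, 262.6], [0.0, 532.5, 210.6], [0.0, 0.0, 1.0]] [[0.92, 0.161, -0.359, 0.197], [-0.393, 0.342, -0.854, -0.743], [-0.015, 0.926, 0.377, 0.466], [0.0, 0.0, 0.0, 1.0]] ['intrinsics', 'cam_to_world']
{'time': 0.1, 'qpos': array([ 1.06097612e+00,  2.87123164e-01,  1.57803775e+00,  1.24208251e-05,
        1.27858108e+00, -1.50002990e-01]), 'dq': array([ 0.00219661, -0.00153899, -0.00213081,  0.00017106,  0.00032676,
       -0.00017006]), 'joint_efforts': array([-8.66057485e-05, -4.07290506e+01, -2.93701887e+01, -1.48755971e-04,
        3.36682366e-03,  1.72032168e-05]), 'eef_pos': array([0.23734909, 0.63126246, 0.23005089]), 'tcp_rot': array([ 1.78941319e-01,  9.83859161e-01, -1.01478780e-03, -3.53773935e-04]), 'contact_force': array([-0.17142395,  0.02641017,  0.27000237]), 'wrist_torque': array([ 0.00850179, -0.04111341,  0.0220097 ]), 'finger_force': 0.0, 'opening': 1.0002744166392579}
```

View pics/top0.png

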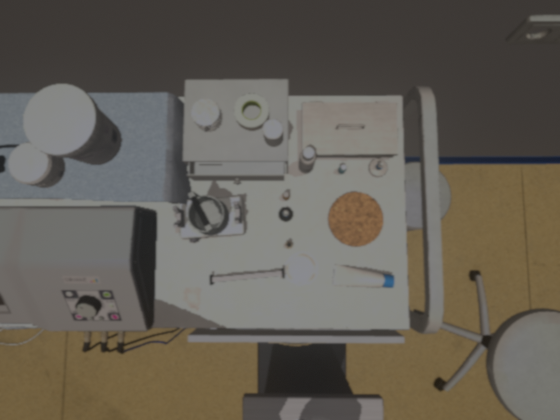

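View pics/side0.png

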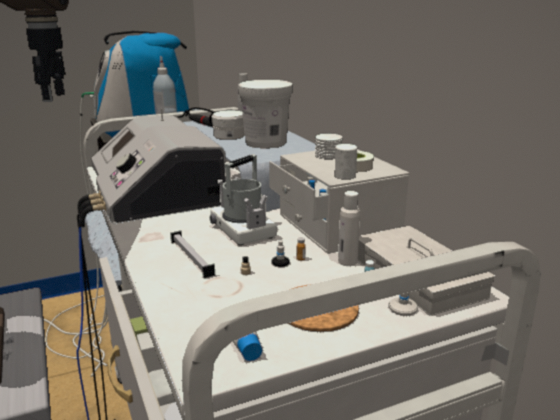

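The top view shows the pot on the warmer near (208,215), the bar from (212,278) to (284,271), and the mat at (356,219). The side view shows the pot at (241,200), its grip at (240,160), the bar from (177,240) to (208,268), and the mat at (318,306). I'll enlarge both for detail.

```bash
cat > h.py <<'E'
from plant import ctrl
import cv2,numpy as np
M={n:ctrl.camera_model(n) for n in("top","side")}
def ray(n,p):
    K,T=np.array(M[n]["intrinsics"]),np.array(M[n]["cam_to_world"])
    v=np.linalg.inv(K)@[p[0],p[1],1]; d=T[:3,:3]@(v*[1,-1,-1]); return T[:3,3],d/np.linalg.norm(d)
def onz(n,p,z):
    o,d=ray(n,p); return o+d*(z-o[2])/d[2]
def proj(n,X):
    K,T=np.array(M[n]["intrinsics"]),np.array(M[n]["cam_to_world"])
    c=T[:3,:3].T@(np.array(X)-T[:3,3]); u=K@(c*[1,-1,-1]); return u[:2]/u[2]
def tri(a,b):
    (o,d),(p,e)=ray("top",a),ray("side",b)
    s=np.linalg.lstsq(np.c_[d,-e],p-o,rcond=None)[0]
    A,B=o+s[0]*d,p+s[1]*e; return (A+B)/2,np.linalg.norm(A-B)
def crop(n,x0,y0,w,h,k,out):
    im=ctrl.read_camera(n)[:,:,::-1]; c=cv2.resize(im[y0:y0+h,x0:x0+w],None,fx=k,fy=k,interpolation=cv2.INTER_CUBIC)
    c=cv2.convertScaleAbs(c,alpha=1.3,beta=20); cv2.imwrite(out,c)
E
python3 - <<'E'
from h import *
crop("top",165,165,130,125,4.6,"pics/t1.png")
crop("side",165,145,120,140,4.2,"pics/s1.png")
for n in M:
    im=ctrl.read_camera(n); h=cv2.cvtColor(im,cv2.COLOR_RGB2HSV)
    m=cv2.inRange(h,(5,90,60),(20,255,255))
    if n=="side": m[:270]=0; m[335:]=0; m[:,:270]=0;m[:,370:]=0
    else: m[:,:320]=0;m[:,390:]=0;m[:180]=0;m[260:]=0
    c=max(cv2.findContours(m,0,1)[0],key=cv2.contourArea); (e,ax,an)=cv2.fitEllipse(c); print(n,e,ax,onz(n,e,.008))
    if n=="top": a=e
    else: print(tri(a,e))
    p=np.array([onz(n,q[0],.008)for q in c]); print(np.ptp(p,axis=0),(p.max(0)+p.min(0))/2)
E
```

```text
top (355.2994689941406, 218.74581909179688) (51.7398681640625, 52.786685943603516) [ 0.55626898 -0.10165042  0.008     ]
[1.25199059e-01 1.22351850e-01 2.22044605e-16] [ 0.55729144 -0.10098395  0.008     ]
side (330.19512939453125, 319.8201599121094) (17.971416473388672, 73.34028625488281) [ 0.55230609 -0.15291568  0.008     ]
(array([ 0.56708978, -0.11092802, -0.02284691]), np.float64(0.018296204205906906))
[1.17784921e-01 4.38411265e-02 1.11022302e-16] [ 0.55250312 -0.15522232  0.008     ]
```

View pics/t1.png

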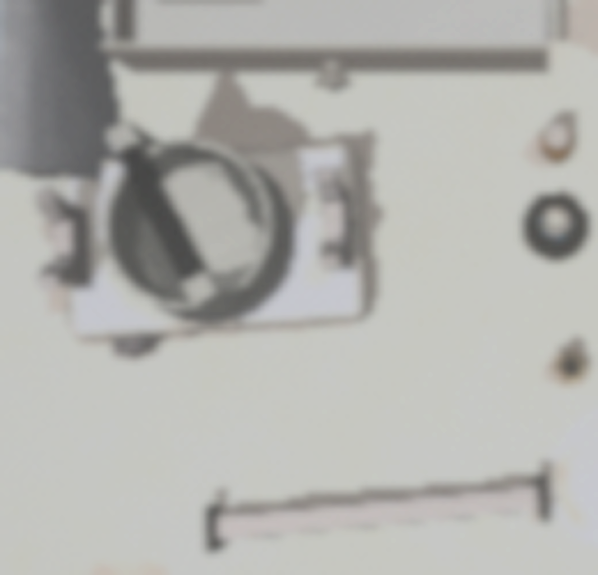

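View pics/s1.png

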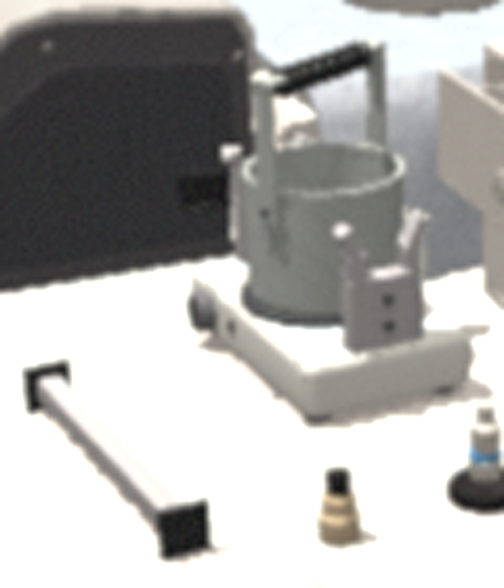

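The crops show the grip running (135,155)–(195,280) in the top crop and (264,80)–(375,47) in the side crop. The bracket prongs and the bar flanges are clear too. Now I'll triangulate them.

```bash
cat >> h.py <<'E'
T=lambda x,y:((x+.5)/4.6+164.5,(y+.5)/4.6+164.5)
S=lambda x,y:((x+.5)/4.2+164.5,(y+.5)/4.2+144.5)
E
python3 - <<'E'
from h import *
np.set_printoptions(precision=4,suppress=True)
def show(n,a,b):
    X,g=tri(a,b); print(n,X,"gap",round(g,4)); return X
a=show("grip far",T(125,140),S(375,48)); b=show("grip near",T(200,290),S(264,80))
print("centre",(a+b)/2,"len",np.linalg.norm(a-b),"ang",np.arctan2(*(a-b)[1::-1]))
show("grip mid",T(163,214),S(321,67))
ba=show("flange L",T(214,523),S(46,385)); bb=show("flange R",T(545,492),S(185,528))
print("bar",(ba+bb)/2,np.linalg.norm(ba-bb),np.arctan2(*(ba-bb)[1::-1]))
show("R prong near",T(335,258),S(343,230)); show("R prong far",T(335,185),S(416,215)); show("L prong near",T(52,275),S(230,152))
show("machine",(137,208),(218,150)); show("box corner",(183,163),(279,164))
print("box near corner z?",show("boxc2",(286,163),(328,197)))
for q in((75,335),(365,318)):print("housing",onz("top",T(*q),.034))
t=ctrl.get_state()["tcp_rot"]
from scipy.spatial.transform import Rotation as R
print(R.from_quat(t).as_matrix())
# mat check: projected circle in side image
for k in range(0,8):
    X=[.557+.065*np.cos(k*np.pi/4),-.101+.065*np.sin(k*np.pi/4),.008]; print(proj("side",X),end="")
E
```

```text
grip far [0.5942 0.2509 0.1526] gap 0.0038
grip near [0.526  0.2166 0.1549] gap 0.0006
centre [0.5601 0.2337 0.1538] len 0.07639456524719312 ang 0.4656353392783484
grip mid [0.5603 0.2339 0.152 ] gap 0.0012
flange L [0.4156 0.2364 0.0096] gap 0.0024
flange R [0.4321 0.0684 0.0104] gap 0.0016
bar [0.4238 0.1524 0.01  ] 0.16874613258432702 1.6689033116632515
R prong near [0.5445 0.1658 0.0937] gap 0.0009
R prong far [0.58   0.1655 0.0954] gap 0.0017
L prong near [0.5356 0.2997 0.0918] gap 0.0029
machine [0.5623 0.3689 0.14  ] gap 0.0108
box corner [0.6669 0.2806 0.1173] gap 0.0009
boxc2 [0.6663 0.061  0.1148] gap 0.0003
box near corner z? [0.6663 0.061  0.1148]
housing [0.5109 0.3031 0.034 ]
housing [0.5195 0.1578 0.034 ]
[[-0.936   0.352  -0.0004]
 [ 0.352   0.936  -0.0008]
 [ 0.0001 -0.0009 -1.    ]]
[351.4717 293.5284][327.4002 283.1323][298.1788 283.6655][278.2947 294.8702][279.5138 311.6389][304.0255 324.2321][337.3347 323.613 ][356.7641 310.2115]
```

Call:
move_arm(plan=[{"x":-0.03,"y":-0.02,"z":-0.02},{"x":-0.07,"y":-0.04,"z":-0.04},{"x":-0.11,"y":-0.06,"z":-0.06},{"x":-0.15,"y":-0.09,"z":-0.08},{"x":-0.18,"y":-0.11,"z":-0.09}])

```text
validation failed for argument at $.pl...
```

Call:
move_arm(plan=[{"x":-0.04,"y":-0.02},{"x":-0.08,"y":-0.04},{"x":-0.12,"y":-0.07},{"x":-0.16,"y":-0.1},{"x":-0.2,"y":-0.12}])

```text
validation failed for argument at $.pl...
```

Call:
move_arm(plan=[{"x":-0.03,"y":-0.01,"yaw":-0.14},{"x":-0.06,"y":-0.028,"yaw":-0.28},{"x":-0.062,"y":-0.028,"yaw":-0.42},{"x":-0.062,"y":-0.028,"yaw":-0.56},{"x":-0.062,"y":-0.028,"yaw":-0.7}])

```text
validation failed for argument at $.pl...
```

```bash
cat >> h.py <<'E'
from scipy.spatial.transform import Rotation as Ro
def go(x,y,z,ang):
    s=ctrl.get_state(); R=Ro.from_quat(s["tcp_rot"]).as_matrix(); d=R.T@(np.array([x,y,z])-s["eef_pos"])
    a=np.arctan2(R[1,1],R[0,1]); w=(a-ang+np.pi)%(2*np.pi)-np.pi
    print("t",round(s["time"],2),"pos",s["eef_pos"].round(4),"ang",round(a,3),"down",R[:,2].round(3),"| shift",d.round(4),"yaw",round(w,3),"F",s["contact_force"].round(2),"op",round(s["opening"],3),"ff",round(s["finger_force"],2),"q6",s["qpos"][5].round(2))
E
python3 -c "
from h import *
go(.560,.234,.20,2.036)"
```

```text
t 0.3 pos [0.2375 0.6316 0.2308] ang 1.211 down [-0.    -0.001 -1.   ] | shift [-0.4418 -0.2586  0.031 ] yaw -0.825 F [-0.58 -0.61  0.41] op 1.0 ff 0.0 q6 -0.15
```

Every row apparently needs all five keys.

Call:
move_arm(plan=[{"x":-0.03,"y":-0.02,"z":-0.02,"yaw":0,"fingers":0},{"x":-0.07,"y":-0.04,"z":-0.04,"yaw":0,"fingers":0},{"x":-0.11,"y":-0.06,"z":-0.06,"yaw":0,"fingers":0},{"x":-0.15,"y":-0.09,"z":-0.08,"yaw":0,"fingers":0},{"x":-0.18,"y":-0.11,"z":-0.09,"yaw":0,"fingers":0}])

```text
time: 0.8
eef_pos: [0.3687, 0.464, 0.3234]
tcp_rot: [0.179, 0.984, 0.001, 0.001]
contact_force: [0.8, 0.2, 0.3]
opening: 0.997
finger_force: 0.0
```

Call:
move_arm(plan=[{"x":-0.04,"y":-0.02,"z":0,"yaw":0,"fingers":0},{"x":-0.08,"y":-0.04,"z":0,"yaw":0,"fingers":0},{"x":-0.12,"y":-0.07,"z":0,"yaw":0,"fingers":0},{"x":-0.16,"y":-0.1,"z":0,"yaw":0,"fingers":0},{"x":-0.2,"y":-0.12,"z":0,"yaw":0,"fingers":0}])

```text
time: 1.3
eef_pos: [0.5129, 0.2805, 0.3216]
tcp_rot: [0.179, 0.984, 0.0, 0.0]
contact_force: [0.5, 1.0, 0.8]
opening: 1.0
finger_force: 0.0
```

Call:
move_arm(plan=[{"x":-0.03,"y":-0.01,"z":0,"yaw":-0.14,"fingers":0},{"x":-0.06,"y":-0.028,"z":0,"yaw":-0.28,"fingers":0},{"x":-0.062,"y":-0.028,"z":0,"yaw":-0.42,"fingers":0},{"x":-0.062,"y":-0.028,"z":0,"yaw":-0.56,"fingers":0},{"x":-0.062,"y":-0.028,"z":0,"yaw":-0.7,"fingers":0}])

```text
time: 1.8
eef_pos: [0.5608, 0.2341, 0.3211]
tcp_rot: [-0.172, 0.985, 0.0, -0.0]
contact_force: [0.7, -0.1, -0.8]
opening: 0.999
finger_force: 0.0
```

```bash
python3 -c "
from h import *
go(.560,.234,.20,2.036)"
```

```text
t 1.8 pos [0.5608 0.2341 0.3211] ang 1.916 down [-0. -0. -1.] | shift [7.000e-04 1.000e-04 1.211e-01] yaw -0.12 F [ 0.74 -0.11 -0.78] op 0.999 ff 0.0 q6 -1.69
```

Call:
move_arm(plan=[{"x":0,"y":0,"z":0.04,"yaw":-0.12,"fingers":0},{"x":0,"y":0,"z":0.08,"yaw":-0.12,"fingers":0},{"x":0,"y":0,"z":0.12,"yaw":-0.12,"fingers":0},{"x":0,"y":0,"z":0.155,"yaw":-0.12,"fingers":0},{"x":0,"y":0,"z":0.187,"yaw":-0.12,"fingers":0}])

```text
time: 2.3
eef_pos: [0.5598, 0.2345, 0.1323]
tcp_rot: [-0.228, 0.974, -0.0, -0.001]
contact_force: [-0.2, 0.3, -1.1]
opening: 0.997
finger_force: 0.0
```

Call:
move_arm(plan=[{"x":0,"y":0,"z":0,"yaw":0,"fingers":0.3},{"x":0,"y":0,"z":0,"yaw":0,"fingers":0.5},{"x":0,"y":0,"z":0,"yaw":0,"fingers":0.6},{"x":0,"y":0,"z":0,"yaw":0,"fingers":0.6},{"x":0,"y":0,"z":0,"yaw":0,"fingers":0.6}], force=50)

```text
time: 2.8
eef_pos: [0.5616, 0.235, 0.1364]
tcp_rot: [-0.228, 0.974, 0.0, 0.002]
contact_force: [0.0, 0.3, 0.3]
opening: 0.398
finger_force: 0.0
```

Run:
```python
from h import *
go(.560,.234,.134,2.036)
a,b=[cv2.resize(ctrl.read_camera(n)[y:y+105,x:x+130,::-1],None,fx=4,fy=4,interpolation=2) for n,x,y in(("top",150,160),("side",190,115))]
cv2.imwrite("pics/g1.png",cv2.resize(np.hstack([a,b]),(800,323)))
```

```text
t 2.8 pos [0.5616 0.235  0.1364] ang 2.031 down [ 0.003  0.001 -1.   ] | shift [ 0.0018 -0.0002  0.0024] yaw -0.005 F [0.02 0.35 0.27] op 0.398 ff 0.0 q6 -1.8
```

View pics/g1.png

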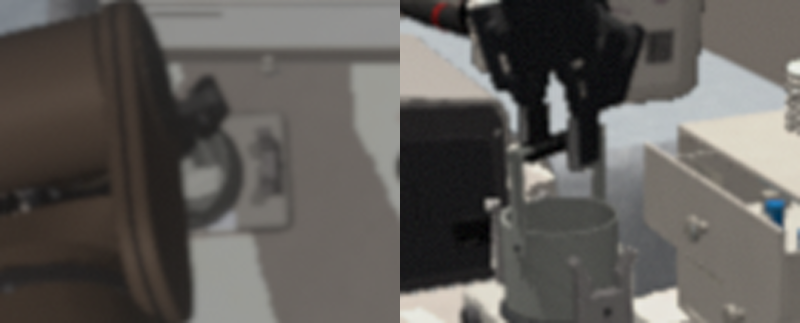

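The side view shows the fingers on both sides of the grip, around (555,145). I'll close and lift.

Call:
move_arm(plan=[{"x":0,"y":0,"z":0,"yaw":0,"fingers":0.75},{"x":0,"y":0,"z":0,"yaw":0,"fingers":0.85},{"x":0,"y":0,"z":0,"yaw":0,"fingers":1},{"x":0,"y":0,"z":0,"yaw":0,"fingers":1},{"x":0,"y":0,"z":0,"yaw":0,"fingers":1}], force=60)

```text
time: 3.4
eef_pos: [0.5607, 0.2346, 0.1345]
tcp_rot: [-0.228, 0.974, -0.0, 0.0]
contact_force: [0.5, -0.7, 1.5]
opening: 0.125
finger_force: 59.4
```

Call:
move_arm(plan=[{"x":0,"y":0,"z":0,"yaw":0,"fingers":1},{"x":0,"y":0,"z":0,"yaw":0,"fingers":1},{"x":0,"y":0,"z":-0.005,"yaw":0,"fingers":1},{"x":0,"y":0,"z":-0.012,"yaw":0,"fingers":1},{"x":0,"y":0,"z":-0.02,"yaw":0,"fingers":1}])

```text
time: 3.9
eef_pos: [0.5598, 0.2347, 0.1539]
tcp_rot: [-0.228, 0.974, 0.0, -0.001]
contact_force: [-0.4, 0.3, -2.5]
opening: 0.129
finger_force: 58.8
```

```bash
python3 -c "
from h import *
go(.560,.234,.26,2.036)"
```

```text
t 3.9 pos [0.5598 0.2347 0.1539] ang 2.031 down [-0.002 -0.    -1.   ] | shift [ 0.0003 -0.0007 -0.1061] yaw -0.005 F [-0.38  0.29 -2.52] op 0.129 ff 58.83 q6 -1.8
```

Call:
move_arm(plan=[{"x":0,"y":0,"z":-0.02,"yaw":0,"fingers":1},{"x":0,"y":0,"z":-0.045,"yaw":0,"fingers":1},{"x":0,"y":0,"z":-0.075,"yaw":0,"fingers":1},{"x":0,"y":0,"z":-0.1,"yaw":0,"fingers":1},{"x":0,"y":0,"z":-0.115,"yaw":0,"fingers":1}])

```text
time: 4.4
eef_pos: [0.5612, 0.235, 0.2727]
tcp_rot: [-0.228, 0.974, 0.0, 0.002]
contact_force: [0.4, 0.4, -2.3]
opening: 0.126
finger_force: 59.0
```

Call:
move_arm(plan=[{"x":0.005,"y":-0.01,"z":0,"yaw":0,"fingers":1},{"x":0.016,"y":-0.031,"z":0,"yaw":0,"fingers":1},{"x":0.031,"y":-0.061,"z":0,"yaw":0,"fingers":1},{"x":0.046,"y":-0.091,"z":0,"yaw":0,"fingers":1},{"x":0.061,"y":-0.12,"z":0,"yaw":0,"fingers":1}])

```text
time: 4.9
eef_pos: [0.5579, 0.0982, 0.267]
tcp_rot: [-0.228, 0.974, 0.0, -0.002]
contact_force: [0.7, 0.7, -2.3]
opening: 0.13
finger_force: 58.9
```

Call:
move_arm(plan=[{"x":0.015,"y":-0.03,"z":0,"yaw":0,"fingers":1},{"x":0.03,"y":-0.06,"z":0,"yaw":0,"fingers":1},{"x":0.045,"y":-0.09,"z":0,"yaw":0,"fingers":1},{"x":0.06,"y":-0.12,"z":0,"yaw":0,"fingers":1},{"x":0.071,"y":-0.14,"z":0,"yaw":0,"fingers":1}])

```text
time: 5.4
eef_pos: [0.5563, -0.0594, 0.267]
tcp_rot: [-0.227, 0.974, 0.0, -0.002]
contact_force: [0.0, 0.6, -1.8]
opening: 0.129
finger_force: 58.9
```

```bash
python3 -c "
from h import *
go(.5565,-.1015,.1045,2.031)"
```

```text
t 5.4 pos [ 0.5563 -0.0594  0.267 ] ang 2.029 down [-0.004  0.    -1.   ] | shift [ 0.0179 -0.0381  0.1625] yaw -0.002 F [ 0.05  0.59 -1.76] op 0.129 ff 58.88 q6 -2.32
```

Call:
move_arm(plan=[{"x":0.01,"y":-0.022,"z":0.01,"yaw":0,"fingers":1},{"x":0.018,"y":-0.038,"z":0.03,"yaw":0,"fingers":1},{"x":0.018,"y":-0.038,"z":0.06,"yaw":0,"fingers":1},{"x":0.018,"y":-0.038,"z":0.09,"yaw":0,"fingers":1},{"x":0.018,"y":-0.038,"z":0.11,"yaw":0,"fingers":1}])

```text
time: 5.9
eef_pos: [0.5555, -0.099, 0.1546]
tcp_rot: [-0.228, 0.974, 0.002, -0.003]
contact_force: [0.5, 0.5, -3.7]
opening: 0.131
finger_force: 58.8
```

Call:
move_arm(plan=[{"x":0,"y":0,"z":0.01,"yaw":0,"fingers":1},{"x":0,"y":0,"z":0.02,"yaw":0,"fingers":1},{"x":0,"y":0,"z":0.026,"yaw":0,"fingers":1},{"x":0,"y":0,"z":0.03,"yaw":0,"fingers":1},{"x":0,"y":0,"z":0.03,"yaw":0,"fingers":1}])

```text
time: 6.4
eef_pos: [0.5586, -0.099, 0.1295]
tcp_rot: [-0.228, 0.974, -0.0, 0.0]
contact_force: [0.2, 0.4, -2.7]
opening: 0.126
finger_force: 58.8
```

Run:
```python
from h import *
go(.5565,-.1015,.1045,2.031)
a,b=[cv2.resize(ctrl.read_camera(n)[y:y+120,x:x+140,::-1],None,fx=3,fy=3,interpolation=2) for n,x,y in(("top",290,160),("side",260,220))]
go(.5565,-.1015,.1045,2.031)
cv2.imwrite("pics/m1.png",cv2.resize(np.hstack([a,b]),(800,343)))
```

```text
t 6.4 pos [ 0.5586 -0.099   0.1295] ang 2.031 down [ 0. -0. -1.] | shift [ 0.003  -0.0013  0.025 ] yaw 0.0 F [ 0.22  0.43 -2.73] op 0.126 ff 58.84 q6 -2.39
t 6.5 pos [ 0.559  -0.0991  0.1302] ang 2.031 down [ 0.001 -0.001 -1.   ] | shift [ 0.0033 -0.0011  0.0257] yaw 0.0 F [ 1.   -0.02 -2.54] op 0.126 ff 58.84 q6 -2.39
```

View pics/m1.png

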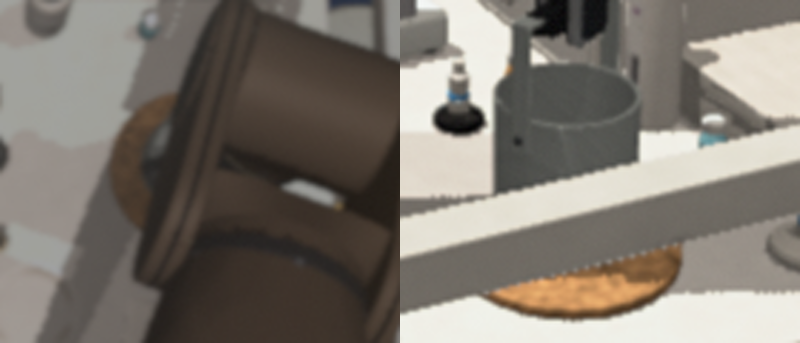

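The pot hangs upright over the mat (side view: rim at (567,95), mat at (580,275)). I'll lower it gently.

Call:
move_arm(plan=[{"x":0.003,"y":-0.001,"z":0.006,"yaw":0,"fingers":1},{"x":0.003,"y":-0.001,"z":0.012,"yaw":0,"fingers":1},{"x":0.003,"y":-0.001,"z":0.017,"yaw":0,"fingers":1},{"x":0.003,"y":-0.001,"z":0.02,"yaw":0,"fingers":1},{"x":0.003,"y":-0.001,"z":0.021,"yaw":0,"fingers":1}])

```text
time: 7.0
eef_pos: [0.5558, -0.101, 0.1075]
tcp_rot: [-0.228, 0.974, 0.0, -0.001]
contact_force: [-0.1, 0.2, -2.4]
opening: 0.127
finger_force: 58.8
```

Call:
move_arm(plan=[{"x":0,"y":0,"z":0.001,"yaw":0,"fingers":1},{"x":0,"y":0,"z":0.002,"yaw":0,"fingers":1},{"x":0,"y":0,"z":0.003,"yaw":0,"fingers":1},{"x":0,"y":0,"z":0.003,"yaw":0,"fingers":1},{"x":0,"y":0,"z":0.003,"yaw":0,"fingers":1}])

```text
time: 7.5
eef_pos: [0.5562, -0.1012, 0.1054]
tcp_rot: [-0.228, 0.974, -0.0, 0.0]
contact_force: [-1.0, -0.0, -2.3]
opening: 0.128
finger_force: 58.8
```

```bash
python3 -c "
from h import *
go(.5565,-.1015,.1045,2.031)"
```

```text
t 7.5 pos [ 0.5562 -0.1012  0.1054] ang 2.031 down [ 0. -0. -1.] | shift [-0.0001 -0.0004  0.0009] yaw 0.0 F [-0.98 -0.01 -2.27] op 0.128 ff 58.84 q6 -2.39
```

Call:
move_arm(plan=[{"x":0,"y":0,"z":0.0005,"yaw":0,"fingers":1},{"x":0,"y":0,"z":0.001,"yaw":0,"fingers":1},{"x":0,"y":0,"z":0.0015,"yaw":0,"fingers":1},{"x":0,"y":0,"z":0.002,"yaw":0,"fingers":1},{"x":0,"y":0,"z":0.002,"yaw":0,"fingers":1}])

```text
time: 8.0
eef_pos: [0.5567, -0.1016, 0.1044]
tcp_rot: [-0.228, 0.974, -0.001, 0.0]
contact_force: [-1.6, -0.8, 3.5]
opening: 0.13
finger_force: 59.7
```

Contact has been made. I'll release and rise.

Call:
move_arm(plan=[{"x":0,"y":0,"z":-0.0005,"yaw":0,"fingers":0.8},{"x":0,"y":0,"z":-0.0005,"yaw":0,"fingers":0.6},{"x":0,"y":0,"z":-0.0005,"yaw":0,"fingers":0.4},{"x":0,"y":0,"z":-0.0005,"yaw":0,"fingers":0.2},{"x":0,"y":0,"z":-0.0005,"yaw":0,"fingers":0.1}])

```text
time: 8.5
eef_pos: [0.5561, -0.1011, 0.1036]
tcp_rot: [-0.228, 0.974, 0.0, -0.0]
contact_force: [0.6, -1.1, 0.3]
opening: 0.871
finger_force: 0.0
```

Call:
move_arm(plan=[{"x":0,"y":0,"z":0,"yaw":0,"fingers":0.1},{"x":0,"y":0,"z":-0.02,"yaw":0,"fingers":0.1},{"x":0,"y":0,"z":-0.05,"yaw":0,"fingers":0.1},{"x":0,"y":0,"z":-0.09,"yaw":0,"fingers":0.1},{"x":0,"y":0,"z":-0.13,"yaw":0,"fingers":0.1}])

```text
time: 9.0
eef_pos: [0.5557, -0.101, 0.2346]
tcp_rot: [-0.228, 0.974, 0.0, -0.001]
contact_force: [0.5, -1.4, 0.0]
opening: 0.898
finger_force: 0.0
```

```bash
python3 -c "
from h import *
go(.4238,.1524,.23,.098)
print(ctrl.get_state()['qpos'])"
```

```text
t 9.0 pos [ 0.5557 -0.101   0.2346] ang 2.031 down [-0.001  0.    -1.   ] | shift [0.0057 0.2856 0.0049] yaw 1.933 F [ 0.48 -1.44  0.  ] op 0.898 ff 0.0 q6 -2.39
[-3.59367029e-01  4.26092111e-02  1.84696200e+00  3.55334046e-05
  1.25333269e+00 -2.39036498e+00]
```

Call:
move_arm(plan=[{"x":0,"y":0,"z":-0.02,"yaw":0.14,"fingers":0.1},{"x":0,"y":0,"z":-0.04,"yaw":0.28,"fingers":0.1},{"x":0,"y":0,"z":-0.04,"yaw":0.42,"fingers":0.1},{"x":0,"y":0,"z":-0.04,"yaw":0.56,"fingers":0.1},{"x":0,"y":0,"z":-0.04,"yaw":0.7,"fingers":0.1}])

```text
time: 9.5
eef_pos: [0.5562, -0.1011, 0.2741]
tcp_rot: [0.122, 0.992, -0.0, 0.0]
contact_force: [-0.3, -0.0, -0.1]
opening: 0.897
finger_force: 0.0
```

Call:
move_arm(plan=[{"x":0,"y":0,"z":0,"yaw":0.14,"fingers":0.1},{"x":0,"y":0,"z":0,"yaw":0.28,"fingers":0.1},{"x":0,"y":0,"z":0,"yaw":0.42,"fingers":0.1},{"x":0,"y":0,"z":0,"yaw":0.56,"fingers":0.1},{"x":0,"y":0,"z":0,"yaw":0.7,"fingers":0.1}])

```text
time: 10.0
eef_pos: [0.5561, -0.1012, 0.2737]
tcp_rot: [0.455, 0.89, -0.0, -0.0]
contact_force: [-0.1, -0.3, 0.4]
opening: 0.9
finger_force: 0.0
```

Run:
```python
from h import *
go(.4238,.1524,.23,.098)
a=cv2.resize(ctrl.read_camera("top")[170:290,165:305,::-1],None,fx=4,fy=4,interpolation=2)
b=cv2.resize(ctrl.read_camera("side")[145:250,195:300,::-1],None,fx=5.5,fy=5.5,interpolation=2)
cv2.imwrite("pics/t2.png",a); cv2.imwrite("pics/s2.png",b)
```

```text
t 10.0 pos [ 0.5561 -0.1012  0.2737] ang 0.625 down [-0.  0. -1.] | shift [0.283  0.0411 0.0437] yaw 0.527 F [-0.08 -0.26  0.39] op 0.9 ff 0.0 q6 -0.98
```

View pics/t2.png

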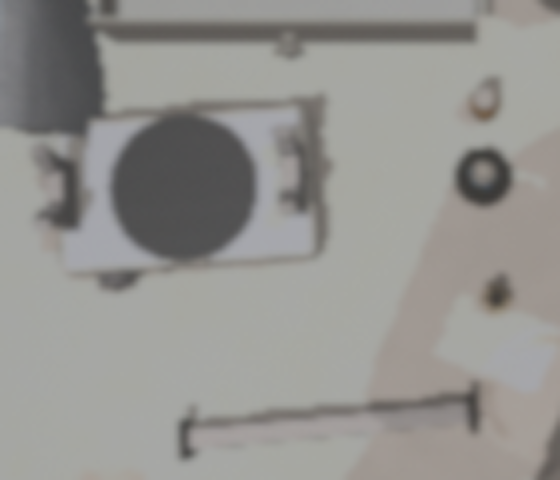

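View pics/s2.png

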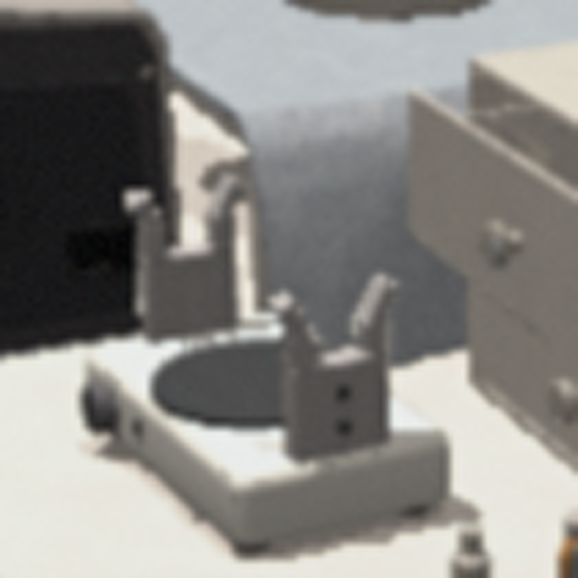

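Run:
```python
from h import *
np.set_printoptions(precision=4,suppress=True)
T=lambda x,y:((x+.5)/4+164.5,(y+.5)/4+169.5)
S=lambda x,y:((x+.5)/5.5+194.5,(y+.5)/5.5+144.5)
im=ctrl.read_camera("top"); g=cv2.cvtColor(im,cv2.COLOR_RGB2GRAY); m=np.zeros_like(g); m[190:240,190:231]=(g[190:240,190:231]<110)*255
m=cv2.morphologyEx(m,cv2.MORPH_OPEN,np.ones((5,5)))
c=max(cv2.findContours(m,0,1)[0],key=cv2.contourArea); e,ax,_=cv2.fitEllipse(c); D=onz("top",e,.038); print("plate",e,ax,D)
P={}
for n,t,s in[("Lnear",(42,215),(133,197)),("Lfar",(42,155),(230,172)),("Rnear",(290,201),(281,300)),("Rfar",(290,139),(384,281)),("Lfloor",(50,188),(188,247)),("Rfloor",(294,171),(345,360))]:
    P[n],gp=tri(T(*t),S(*s)); print(n,P[n],gp)
L,R=(P["Lnear"]+P["Lfar"])/2,(P["Rnear"]+P["Rfar"])/2
for a,b in((L,R),(P["Lfloor"],P["Rfloor"])): d=a-b; print((a+b)/2,np.linalg.norm(d),np.arctan2(d[1],d[0]))
for a,b in(((68,274),(320,256)),((92,119),(300,103))):
    d=onz("top",T(*a),.034)-onz("top",T(*b),.034); print("edge",np.linalg.norm(d),np.arctan2(d[1],d[0]))
d=onz("side",S(233,525),.005)-onz("side",S(85,372),.005)
print("side edge",np.linalg.norm(d),np.arctan2(-d[1],-d[0]))
# flanges
fa=tri(T(185,438),(164.5+46.5/4.2,144.5+385.5/4.2)); fb=tri(T(474,409),(164.5+185.5/4.2,144.5+528.5/4.2)); print(fa,fb)
d=fa[0]-fb[0]; print("bar",(fa[0]+fb[0])/2,np.linalg.norm(d),np.arctan2(d[1],d[0]))
for p in((188,428),(474,398)): print("bar edge far z.018",onz("top",T(*p),.018))
for f in(.0838,-.0838): X=(fa[0]+fb[0])/2
```

```text
plate (210.40574645996094, 216.19491577148438) (34.65902328491211, 35.795166015625) [0.5596 0.2352 0.038 ]
Lnear [0.5365 0.3019 0.092 ] 0.005736440889634869
Lfar [0.5724 0.2999 0.0976] 0.002453286698128433
Rnear [0.545  0.1669 0.0938] 0.0035091781539035903
Rfar [0.5813 0.1661 0.0953] 0.002563252593416715
Lfloor [0.5561 0.304  0.0672] 0.00014754845834325273
Rfloor [0.5665 0.1674 0.0667] 0.0018919605295234052
[0.5588 0.2337 0.0947] 0.13472766795967334 1.6358150402914864
[0.5613 0.2357 0.067 ] 0.13695195966904966 1.6466656211637523
edge 0.14552260703079592 1.6430533709715316
edge 0.1213916962460294 1.6470733497715417
side edge 0.1652823531193822 1.5929444225945135
(array([0.4146, 0.2366, 0.0097]), np.float64(0.000410655613508714)) (array([0.4317, 0.0683, 0.0105]), np.float64(0.0009173503759389911))
bar [0.4232 0.1524 0.0101] 0.16924547629134384 1.6718531067141738
bar edge far z.018 [0.4211 0.2334 0.018 ]
bar edge far z.018 [0.4388 0.068  0.018 ]
```

Measured: warmer centre (0.560, 0.235) at angle 1.642, and bar centre (0.423, 0.1525) at angle 1.672. Heights and lengths agree with the text. Next I go above the bar.

Call:
move_arm(plan=[{"x":0.04,"y":0.006,"z":0.01,"yaw":0.14,"fingers":0.1},{"x":0.085,"y":0.012,"z":0.02,"yaw":0.28,"fingers":0.1},{"x":0.13,"y":0.019,"z":0.03,"yaw":0.42,"fingers":0.1},{"x":0.175,"y":0.025,"z":0.04,"yaw":0.524,"fingers":0.1},{"x":0.22,"y":0.032,"z":0.05,"yaw":0.524,"fingers":0.1}])

```text
time: 10.65
eef_pos: [0.4512, 0.0966, 0.2236]
tcp_rot: [0.668, 0.744, 0.0, 0.0]
contact_force: [1.1, 0.6, -0.3]
opening: 0.899
finger_force: 0.0
```

```bash
python3 -c "
from h import *
go(.4232,.1525,.06,.103)"
```

```text
t 10.65 pos [0.4512 0.0966 0.2236] ang 0.108 down [ 0.001  0.    -1.   ] | shift [ 0.0585 -0.0219  0.1636] yaw 0.005 F [ 1.14  0.58 -0.3 ] op 0.899 ff 0.0 q6 -0.12
```

Call:
move_arm(plan=[{"x":0.04,"y":-0.015,"z":0,"yaw":0.004,"fingers":0.2},{"x":0.0585,"y":-0.022,"z":0.03,"yaw":0.004,"fingers":0.3},{"x":0.0585,"y":-0.022,"z":0.07,"yaw":0.004,"fingers":0.3},{"x":0.0585,"y":-0.022,"z":0.11,"yaw":0.004,"fingers":0.3},{"x":0.0585,"y":-0.022,"z":0.15,"yaw":0.004,"fingers":0.3}])

```text
time: 11.15
eef_pos: [0.4242, 0.1516, 0.073]
tcp_rot: [0.668, 0.744, 0.001, 0.001]
contact_force: [-0.4, -0.4, 0.5]
opening: 0.696
finger_force: 0.0
```

Run:
```python
from h import *
go(.4232,.1525,.003,.103)
b=cv2.resize(ctrl.read_camera("side")[200:290,140:250,::-1],None,fx=5,fy=5,interpolation=2)
cv2.imwrite("pics/b1.png",b)
```

```text
t 11.15 pos [0.4242 0.1516 0.073 ] ang 0.107 down [ 0.002  0.    -1.   ] | shift [ 0.001  -0.0011  0.07  ] yaw 0.004 F [-0.42 -0.42  0.46] op 0.696 ff 0.0 q6 0.01
```

View pics/b1.png

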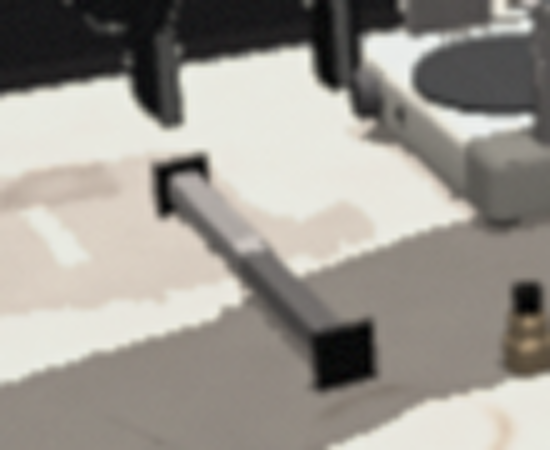

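The fingers hang symmetrically over the bar, at (160,110) and (340,75). I'll descend.

Call:
move_arm(plan=[{"x":0,"y":0,"z":0.025,"yaw":0.004,"fingers":0.3},{"x":0,"y":0,"z":0.045,"yaw":0.004,"fingers":0.3},{"x":0,"y":0,"z":0.058,"yaw":0.004,"fingers":0.3},{"x":0,"y":0,"z":0.065,"yaw":0.004,"fingers":0.3},{"x":0,"y":0,"z":0.067,"yaw":0.004,"fingers":0.3}])

```text
time: 11.7
eef_pos: [0.4243, 0.1511, 0.0069]
tcp_rot: [0.671, 0.741, -0.0, -0.0]
contact_force: [-1.2, -0.6, 0.6]
opening: 0.694
finger_force: 0.0
```

```bash
python3 -c "
from h import *
go(.4232,.1525,.003,.103)"
```

```text
t 11.7 pos [0.4243 0.1511 0.0069] ang 0.1 down [-0. -0. -1.] | shift [ 0.0015 -0.0009  0.0039] yaw -0.003 F [-1.21 -0.63  0.62] op 0.694 ff 0.0 q6 0.02
```

Call:
move_arm(plan=[{"x":0.001,"y":-0.001,"z":0.0035,"yaw":0,"fingers":0.5},{"x":0.001,"y":-0.001,"z":0.0035,"yaw":0,"fingers":0.7},{"x":0.001,"y":-0.001,"z":0.0035,"yaw":0,"fingers":0.85},{"x":0.001,"y":-0.001,"z":0.0035,"yaw":0,"fingers":1},{"x":0.001,"y":-0.001,"z":0.0035,"yaw":0,"fingers":1}], force=40)

```text
time: 12.2
eef_pos: [0.4237, 0.1522, 0.0041]
tcp_rot: [0.671, 0.741, 0.001, 0.0]
contact_force: [-0.9, 0.8, 2.6]
opening: 0.13
finger_force: 41.6
```

Call:
move_arm(plan=[{"x":0,"y":0,"z":0,"yaw":0,"fingers":1},{"x":0,"y":0,"z":0,"yaw":0,"fingers":1},{"x":0,"y":0,"z":-0.01,"yaw":0,"fingers":1},{"x":0,"y":0,"z":-0.025,"yaw":0,"fingers":1},{"x":0,"y":0,"z":-0.04,"yaw":0,"fingers":1}])

```text
time: 12.7
eef_pos: [0.4222, 0.1519, 0.0434]
tcp_rot: [0.671, 0.741, -0.001, -0.001]
contact_force: [0.4, 0.1, -0.9]
opening: 0.127
finger_force: 41.1
```

```bash
python3 -c "
from h import *
go(.5597,.2348,.16,.071)"
```

```text
t 12.7 pos [0.4222 0.1519 0.0434] ang 0.099 down [-0.002 -0.    -1.   ] | shift [ 0.0689  0.1448 -0.1168] yaw 0.028 F [ 0.42  0.09 -0.86] op 0.127 ff 41.09 q6 0.02
```

Call:
move_arm(plan=[{"x":0,"y":0,"z":-0.02,"yaw":0,"fingers":1},{"x":0,"y":0,"z":-0.05,"yaw":0,"fingers":1},{"x":0,"y":0,"z":-0.08,"yaw":0,"fingers":1},{"x":0,"y":0,"z":-0.105,"yaw":0,"fingers":1},{"x":0.01,"y":0.02,"z":-0.115,"yaw":0.03,"fingers":1}])

```text
time: 13.2
eef_pos: [0.4418, 0.1637, 0.161]
tcp_rot: [0.683, 0.731, 0.001, 0.001]
contact_force: [0.0, -0.2, -0.8]
opening: 0.128
finger_force: 41.1
```

```bash
python3 -c "
from h import *
go(.5597,.2348,.16,.071)"
```

```text
t 13.2 pos [0.4418 0.1637 0.161 ] ang 0.068 down [ 0.003  0.    -1.   ] | shift [0.0629 0.1225 0.0014] yaw -0.003 F [ 0.04 -0.22 -0.8 ] op 0.128 ff 41.12 q6 0.07
```

Call:
move_arm(plan=[{"x":0.013,"y":0.026,"z":0,"yaw":0,"fingers":1},{"x":0.03,"y":0.058,"z":0,"yaw":0,"fingers":1},{"x":0.046,"y":0.09,"z":0,"yaw":0,"fingers":1},{"x":0.058,"y":0.114,"z":0,"yaw":0,"fingers":1},{"x":0.063,"y":0.122,"z":0,"yaw":0,"fingers":1}])

```text
time: 13.7
eef_pos: [0.5606, 0.236, 0.1581]
tcp_rot: [0.682, 0.731, -0.0, -0.0]
contact_force: [0.0, 0.5, -1.3]
opening: 0.127
finger_force: 41.1
```

Call:
move_arm(plan=[{"x":0,"y":0,"z":0.015,"yaw":0,"fingers":1},{"x":0,"y":0,"z":0.03,"yaw":0,"fingers":1},{"x":0,"y":0,"z":0.038,"yaw":0,"fingers":1},{"x":0,"y":0,"z":0.04,"yaw":0,"fingers":1},{"x":0,"y":0,"z":0.04,"yaw":0,"fingers":1}])

```text
time: 14.2
eef_pos: [0.5584, 0.2348, 0.1175]
tcp_rot: [0.682, 0.731, -0.001, -0.0]
contact_force: [-0.9, -0.8, -0.7]
opening: 0.131
finger_force: 41.1
```

Run:
```python
from h import *
a=cv2.resize(ctrl.read_camera("top")[165:255,160:260,::-1],None,fx=4,fy=4,interpolation=2)
b=cv2.resize(ctrl.read_camera("side")[145:235,190:290,::-1],None,fx=4,fy=4,interpolation=2)
cv2.imwrite("pics/b2.png",np.hstack([a,b]))
go(.5597,.2348,.067,.071)
```

```text
t 14.3 pos [0.5595 0.2351 0.1189] ang 0.069 down [ 0.001  0.    -1.   ] | shift [-0.0004  0.0002  0.0519] yaw -0.002 F [ 0.5  -0.77 -1.1 ] op 0.126 ff 41.07 q6 0.16
```

View pics/b2.png

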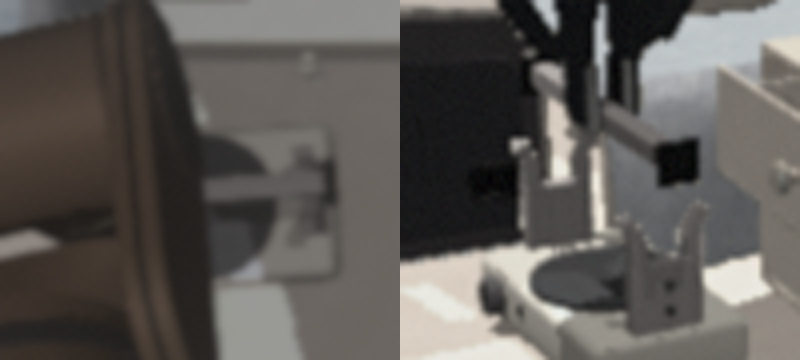

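The right flange sits just outside the right bracket at (328,183) in the top view and (677,162) in the side view. The left flange is at (540,75) in the side view. I'll check these by triangulation.

Run:
```python
from h import *
T=lambda x,y:((x+.5)/4+159.5,(y+.5)/4+164.5)
S=lambda x,y:((x-399.5)/4+189.5,(y+.5)/4+144.5)
X,g=tri(T(328,183),S(677,162)); print(X,g)
print("expected ctr .5656 .1515 .128")
print(onz("side",S(540,77),.128),"exp .5538 .3181")
# prongs of R bracket again vs bar axis in top, at their heights
for p in((305,152),(305,232)): print(onz("top",T(*p),.097))
```

```text
[0.56494213 0.1529551  0.12411645] 0.001736224620879712
expected ctr .5656 .1515 .128
[0.54813317 0.30099499 0.128     ] exp .5538 .3181
[0.5837396  0.16907788 0.097     ]
[0.5405226  0.16848347 0.097     ]
```

Call:
move_arm(plan=[{"x":0,"y":0,"z":0.012,"yaw":0,"fingers":1},{"x":0,"y":0,"z":0.023,"yaw":0,"fingers":1},{"x":0,"y":0,"z":0.032,"yaw":0,"fingers":1},{"x":0,"y":0,"z":0.039,"yaw":0,"fingers":1},{"x":0,"y":0,"z":0.044,"yaw":0,"fingers":1}])

```text
time: 14.8
eef_pos: [0.5588, 0.2351, 0.073]
tcp_rot: [0.682, 0.731, -0.001, -0.0]
contact_force: [-0.4, 0.2, -0.9]
opening: 0.127
finger_force: 41.1
```

```bash
python3 -c "
from h import *
go(.5597,.2348,.068,.071)"
```

```text
t 14.8 pos [0.5588 0.2351 0.073 ] ang 0.069 down [-0.002 -0.    -1.   ] | shift [-0.0004  0.0009  0.005 ] yaw -0.002 F [-0.37  0.16 -0.91] op 0.127 ff 41.07 q6 0.16
```

No contact yet. I'll continue slowly to the floor.

Call:
move_arm(plan=[{"x":0,"y":0,"z":0.0015,"yaw":0,"fingers":1},{"x":0,"y":0,"z":0.003,"yaw":0,"fingers":1},{"x":0,"y":0,"z":0.004,"yaw":0,"fingers":1},{"x":0,"y":0,"z":0.005,"yaw":0,"fingers":1},{"x":0,"y":0,"z":0.005,"yaw":0,"fingers":1}])

```text
time: 15.3
eef_pos: [0.5594, 0.2353, 0.0695]
tcp_rot: [0.682, 0.731, 0.0, 0.0]
contact_force: [0.3, -0.3, -0.8]
opening: 0.124
finger_force: 41.1
```

Call:
move_arm(plan=[{"x":0,"y":0,"z":0.001,"yaw":0,"fingers":1},{"x":0,"y":0,"z":0.0015,"yaw":0,"fingers":1},{"x":0,"y":0,"z":0.002,"yaw":0,"fingers":1},{"x":0,"y":0,"z":0.002,"yaw":0,"fingers":1},{"x":0,"y":0,"z":0.002,"yaw":0,"fingers":1}])

```text
time: 15.8
eef_pos: [0.5595, 0.2353, 0.0681]
tcp_rot: [0.682, 0.731, 0.0, 0.0]
contact_force: [-3.1, -1.0, 6.1]
opening: 0.126
finger_force: 41.8
```

Call:
move_arm(plan=[{"x":0,"y":0,"z":-0.0005,"yaw":0,"fingers":0.85},{"x":0,"y":0,"z":-0.0005,"yaw":0,"fingers":0.7},{"x":0,"y":0,"z":-0.0005,"yaw":0,"fingers":0.5},{"x":0,"y":0,"z":-0.0005,"yaw":0,"fingers":0.4},{"x":0,"y":0,"z":-0.0005,"yaw":0,"fingers":0.4}])

```text
time: 16.3
eef_pos: [0.5593, 0.2352, 0.0676]
tcp_rot: [0.682, 0.731, -0.0, -0.0]
contact_force: [1.1, 0.1, 0.4]
opening: 0.602
finger_force: 0.0
```

Call:
move_arm(plan=[{"x":0,"y":0,"z":-0.01,"yaw":0,"fingers":0.4},{"x":0,"y":0,"z":-0.04,"yaw":0,"fingers":0.4},{"x":0,"y":0,"z":-0.08,"yaw":0,"fingers":0.4},{"x":0,"y":0,"z":-0.12,"yaw":0,"fingers":0.4},{"x":0,"y":0,"z":-0.16,"yaw":0,"fingers":0.4}])

```text
time: 16.8
eef_pos: [0.5592, 0.2353, 0.2302]
tcp_rot: [0.682, 0.731, 0.0, 0.0]
contact_force: [0.9, -0.6, -0.7]
opening: 0.6
finger_force: 0.0
```

Call:
move_arm(plan=[{"x":0,"y":-0.03,"z":0,"yaw":0,"fingers":0.4},{"x":0.02,"y":-0.06,"z":-0.02,"yaw":0,"fingers":0.4},{"x":0.05,"y":-0.08,"z":-0.04,"yaw":0,"fingers":0.4},{"x":0.08,"y":-0.09,"z":-0.05,"yaw":0,"fingers":0.4},{"x":0.08,"y":-0.09,"z":-0.05,"yaw":0,"fingers":0.4}])

```text
time: 17.3
eef_pos: [0.4633, 0.3117, 0.2815]
tcp_rot: [0.681, 0.732, 0.003, 0.001]
contact_force: [0.3, -0.5, -0.3]
opening: 0.599
finger_force: 0.0
```

Run:
```python
from h import *
a=ctrl.read_camera("top")[160:300,160:400,::-1]; b=ctrl.read_camera("side")[140:340,170:400,::-1]
a=cv2.resize(a,None,fx=1.7,fy=1.7,interpolation=2);b=cv2.resize(b,(390,339),interpolation=2)
c=np.zeros((339,a.shape[1],3),np.uint8); c[:a.shape[0]]=a
cv2.imwrite("pics/end.png",np.hstack([c,b])); go(.5,.2,.2,.07)
```

```text
t 17.4 pos [0.4638 0.3092 0.2787] ang 0.071 down [ 0.002  0.    -1.   ] | shift [-0.1115  0.0282  0.0788] yaw 0.001 F [ 0.4  -0.55 -0.81] op 0.6 ff 0.0 q6 0.34
```

View pics/end.png

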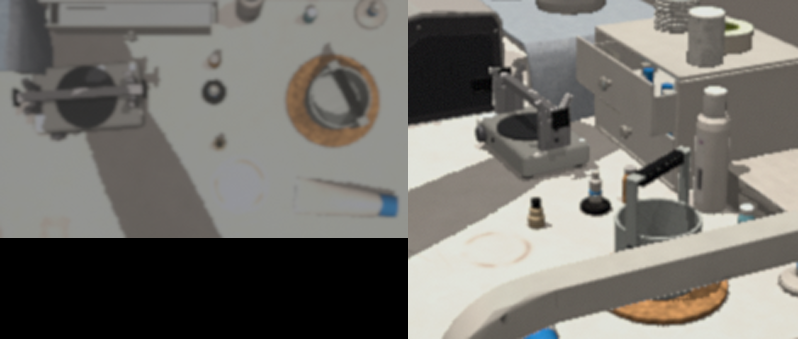

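The bar lies in both notches with its flanges outside, at (18,97) and (152,78) in the top view. The pot is upright on the mat at (335,100), and nothing else looks disturbed.

```bash
python3 -c "
from plant import ctrl
print(ctrl.sign_off())"
```

```text
the job is handed in; nothing more can be done
None
```

I set the pot upright on the cork mat and laid the guard bar in both bracket notches, flanges outside; the last images showed nothing else disturbed, and the job was handed in at about 17 s (sign-off gave no verdict).

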